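Unclip the cheese box and lay its cover upside down on the board

TASK

Open the cheese box for the table: press the two opposite side catches of its cover together, lift the cover off while the box stays standing where it is, and gently lay the cover upside down on the chopping board, so that its greasy inside faces up and keeps off the tablecloth. It must lie flat and well on the board beside the mustard jar; let go of it and leave the other things on the table undisturbed.

Things in the scene. Friction and masses are not known exactly. Their poses are not given: they have to be found in the camera images.
- cheese_box: white plastic dish of the closed cheese box, loose on the table, 62 (x) x 94 (y) x 34 mm high, about 0.55 kg with the cheese in it; origin at the centre of its underside, z up, y along its length. The cover stands on its rim, so the closed box is 82 mm high. A window under the rim in the middle of each long side (-x and +x) holds a barb of the cover's catch
- cover: grey hollow cover of the box, 56 (x) x 90 (y) x 48 mm (z), about 0.12 kg, open below; origin at the centre of its open rim, z towards its closed top. Top and short ends are flat: it can stand on a short end (90 mm tall) or lie on its top. Unpressed, it carries the box along; with both catches pressed in 4.5 mm or more it lifts off; the tongues inside the box are clear 20 mm up
- cover_mid (a point): the middle of the cover, halfway between the push pads of its two catches, 24 mm along z from the cover's origin and so 24 mm from the open rim and from the top; within 5 mm of the centre of mass: the point to grip about, with the fingers closing along the cover's x
- cover_top (a point): centre of the cover's flat closed top face, 48 mm along z from the cover's origin
- catch_front (a joint): sprung catch in the middle of the cover's -x side, a ribbed push pad 26 (y) x 26 (z) mm centred on the height of cover_mid; 0 free, 0.006 m fully pressed towards the middle; springs back with about 3 N free, 7 N fully pressed. The two pads' outer faces are 69 mm apart when free and 57 mm when pressed. A tongue with a barb hangs from it to 14 mm below the rim
- catch_back (a joint): the same for the catch on the cover's +x side
- board: wooden chopping board, fixed, 145 (x) x 235 (y) x 22 mm high; origin at the centre of its underside, y along its length
- mustard: round mustard jar, 62 mm across, 86 mm high, standing on the board near its +y end; origin at the centre of its underside
- pepper: wooden pepper mill, 58 mm across, 170 mm high, standing (fixed); origin at the centre of its underside
- mug: small mug, 65 mm across with a handle (92 mm over all), 49 mm high, standing near the other short end of the cheese box; origin at the underside
- spice_jar: spice jar, 41 mm across, 105 mm high, standing near one short end of the cheese box; origin at the centre of its underside
- glass_near: wine glass, 82 mm across, 201 mm high; origin at the centre of its foot
- glass_far: wine glass, 82 mm across, 201 mm high; origin at the centre of its foot
- fork: fork lying on the table, 196 (x) x 27 x 13 mm; origin at its underside
- phone: dark phone lying on the table, 152 (x) x 75 x 9 mm; origin at its underside
Things that resemble listed ones, but are neither listed nor needed, are in the scene too. What is shaped like the cover but purple or yellow is not meant.

How it is judged:
On the way, in this order (a step that is already met when the one before it is completed fails the run):
1. both catches are pressed in (value of joint each of catch_front, catch_back above 0.0035 m and z of cover in the frame of cheese_box below 0.05 m), for 0.1 s.
2. the cover is off, well clear of the box, which stands on the table (distance between cover and cheese_box above 0.08 m and height (world z) of cheese_box below 0.005 m), for 0.1 s.
At the end, for the whole second after the job is handed in: the cover lies at rest upside down, flat (within about 5 degrees) on the board, its centre at least 27 mm inside the board's long edges and 37 mm inside its ends; the box stands upright on the table within 60 mm of where it was (angle between cover's own z axis and vertical above 3.05 rad and z of cover_top in the frame of board between 0.018 and 0.026 m and x of cover_top in the frame of board between -0.045 and 0.045 m and y of cover_top in the frame of board between -0.08 and 0.08 m and linear speed of cover below 0.02 m/s and height (world z) of cheese_box below 0.005 m and angle between cheese_box's own z axis and vertical below 0.05 rad and distance of cheese_box from where it was at the start of the episode below 0.06 m); the robot touches nothing.
It fails at once if any of the jar, mug, spice jar, glasses, fork or phone is pushed more than 30 mm (distance of any of mustard, mug, spice_jar, glass_near, glass_far, fork, phone from where it was at the start of the episode above 0.03 m).
It fails at once if any of the jar, mug, spice jar or glasses is tipped by more than 20 degrees (angle between any of mustard, mug, spice_jar, glass_near, glass_far's own z axis and vertical above 0.35 rad).
It fails at once if the cheese box is carried up with its cover (its base over 25 mm above the table) or tipped (height (world z) of cheese_box above 0.025 m or angle between cheese_box's own z axis and vertical above 0.3 rad).
It fails at once if the cover is dropped or thrown (over 0.7 m/s with the fingers off it) (linear speed of cover above 0.7 m/s and contact force between the fingers and cover below 0.05 N).
It also fails if it takes over 59 s, if anything falls off the work surface, if the arm or the gripper's body presses on something with over 40 N, if the wrist force passes 120 N, or if a joint passes its speed limit or range.

ROBOT

A 7-joint arm with a two-finger parallel gripper is mounted at the origin on a cart in front of the work surface, level with it; the furniture and walls round the work are solid. World frame = base frame: x ahead of the robot, y to its left, z up, the work surface at z = 0. Lengths are in m, angles in rad, forces in N, time in s.
With the tool pointing down it reaches from about 0.425 to 0.875 m from the base axis. Payload 4.7 kg.
Tool frame: the origin (TCP) lies midway between the tips of the shut fingers; the grasp point (between the pads) lies 19 mm behind it; z points along the fingers, y is the line along which they close (so a half turn about z gives the same grasp; the last joint's range is limited). The gripper opens to 87 mm and grips with 3 to 60 N. Pads are 19 mm wide; open, the fingers measure 117 mm over their backs; the gripper's body (75 mm by 190 mm) begins 51 mm behind the grasp point.
Start: joints at [-1.3, 0.321, -0.07, 1.45, 0.023, 1.371, -0.057], TCP at [0.165, 0.629, 0.223] pointing down, gripper open.
Joint ranges: [-2.86, 2.86], [-0.3, 2.09], [-1.38, 1.24], [0.06, 2.45], [-1.56, 4.7], [0.09, 2.05], [-2.69, 2.69]. Speed limits (rad/s): [2.57, 2.57, 3.14, 3.14, 3.14, 3.14, 3.14].

INTERFACE

Orientations are given as a unit quaternion [x, y, z, w].
In Python, from station import manip gives the robot as it stands.
- The arm moves only by the shell command python3 -m handwheel 'ROWS' [FORCE]. ROWS is JSON, a list of rows, each a list of 3 entries, a list of its own where there are three numbers: the shift along the tool's x, y, z in m, then the turn about the tool's z in degrees, then the finger opening in m, from 0 to 0.087. In form: [[[x, y, z], twist, fingers], ...]. A call has 1 to 8 rows; each row shifts and turns the commanded pose from where the row before left it, along the tool's axes as they then stand; what a row does not reach is not made up. A row lasts 1/12 s, in which the tool goes at most 41.7 mm and 7.16 degrees, less where a joint would pass 70% of its speed; a pose out of reach is approached as far as the arm can. A call is refused whole if a number of a shift passes 0.0417 or a number of a turn 7.16, either way. A call with a gripper value outside its range is refused whole. The fingers move at their own pace and stop on an object; FORCE is the grip in N (left out, the last holds). Time passes only in rows, so rows that do not move let the fingers close. It gives the time, the measured TCP pose, the force, the opening and the grip force at its end, in the units of the state.
- manip.observe(): the state, without advancing time (a new reading comes with each control period).
- manip.read_camera(name): name is "side" or "top"; returns the picture (420x560x3 uint8, red, green, blue); there is no depth.
- manip.get_calibration(name): a dict with "mtx" (3x3 intrinsics, pixels), "R" (3x3) and "t" (3): a world point X has camera coordinates R X + t. Camera axes: x right, y down, z forward; pixel columns grow to the right and rows downward; lengths in m; the calibration is good to about 2 mm. A picture is of the moment at which its call begins. get_calibration takes no time and is no camera call.
- manip.job_done(): hands the job in; it is judged then, once.
Trained networks look in the newest picture that a camera, given by its name, has taken for a name from the list of things; names that differ only in an ending like _2 or _b are one class to them, and where a whole thing is asked for, a point or a joint stands for the part that bears it (a point fixed in the world has none). Each returns a list of dicts, best first, with "conf" (0 to 1); they miss things now and then, are a little off and sometimes report something else, mostly with a low value. They report only what shows in the picture. A call takes as long as a camera call. They do not tell look-alikes from the thing itself.
- manip.spot_in(camera, target): "position" ([row, column] in pixels, amid what is visible of it).
- manip.trace(camera, target): "pixels" (420x560 bool, what is visible of it) and "position" ([row, column] in pixels, amid what is visible of it).
The state is a dict: "clock": time; "qpos": joint angles; "qd": joint speeds; "effort": joint torques, N m; "position": TCP position; "ee_rot": TCP orientation; "force": force on the tool from outside, world axes, zero at the start; "ft_torque": the same for the moment, N m; "width": finger opening in m; "finger_force": force on a finger pad.
Only numpy, scipy, OpenCV 4.12 (cv2) and the standard library are available. Lean on these libraries where they do the work, as an engineer would, in place of code of your own. Each camera call takes 0.05 s, during which the arm holds its last target. There are 200 camera calls.

## Working session

There is one attempt and no reset: what is moved stays moved. The work goes in short steps, Python scripts to look and compute and a shell command to move; the robot and the scene stay as the last step left them, time stands still between calls to the robot, and variables do not carry over. Pictures are saved under pics/ and viewed, at most 10 in all, crops included, and the job is handed in when it is done.

```bash
mkdir -p pics
cat > h.py <<'E'
from station import manip
import numpy as np, cv2
def snap(c,f=None):
    im=manip.read_camera(c)
    if f: cv2.imwrite('pics/'+f,cv2.cvtColor(im,cv2.COLOR_RGB2BGR))
    return im
def cal(c):
    k=manip.get_calibration(c); return [np.array(k[x]) for x in('mtx','R','t')]
def ray(c,rc,z):
    K,R,t=cal(c); d=R.T@np.linalg.inv(K)@[rc[1],rc[0],1]; o=-R.T@t
    return o+d*(z-o[2])/d[2]
def proj(c,X):
    K,R,t=cal(c); p=K@(R@np.array(X)+t); return p[1]/p[2],p[0]/p[2]
E
python3 - <<'E'
from h import *
a=snap('top','top0.png');b=snap('side','side0.png')
for c in('top','side'):
    K,R,t=cal(c);print(c,(-R.T@t).round(3),R[2].round(2))
    for n in['cheese_box','cover','board','mustard','pepper','mug','spice_jar','glass_near','fork','phone']:
        print(n,[(np.round(r['position']).tolist(),round(r['conf'],2)) for r in manip.spot_in(c,n)])
s=manip.observe();print({k:np.round(v,3).tolist() for k,v in s.items()})
E
```

```text
top [0.322 0.093 1.763] [ 0.14 -0.01 -0.99]
cheese_box [([218.0, 240.0], 0.58)]
cover [([207.0, 226.0], 0.76), ([263.0, 126.0], 0.73), ([248.0, 192.0], 0.68)]
board [([216.0, 335.0], 0.74)]
mustard [([203.0, 317.0], 0.62)]
pepper [([143.0, 304.0], 0.73)]
mug [([218.0, 201.0], 0.78), ([268.0, 330.0], 0.59), ([187.0, 424.0], 0.58), ([206.0, 228.0], 0.56)]
spice_jar [([210.0, 260.0], 0.7)]
glass_near [([232.0, 429.0], 0.92)]
fork [([263.0, 328.0], 0.62)]
phone [([267.0, 240.0], 0.85), ([208.0, 229.0], 0.55)]
side [-0.011 -0.916  0.769] [ 0.44  0.74 -0.51]
cheese_box [([206.0, 251.0], 0.61)]
cover [([195.0, 252.0], 0.76), ([180.0, 170.0], 0.72), ([201.0, 200.0], 0.55)]
board [([269.0, 307.0], 0.93), ([224.0, 207.0], 0.59)]
mustard [([207.0, 249.0], 0.69), ([236.0, 300.0], 0.68), ([304.0, 359.0], 0.52)]
pepper [([209.0, 349.0], 0.95)]
mug [([193.0, 236.0], 0.56)]
spice_jar [([210.0, 265.0], 0.78)]
glass_near [([305.0, 359.0], 0.68)]
fork [([288.0, 236.0], 0.54)]
phone [([192.0, 236.0], 0.59), ([226.0, 208.0], 0.56)]
{'clock': 1.1, 'qpos': [-1.3, 0.321, -0.07, 1.451, 0.023, 1.371, -0.057], 'qd': [0.001, -0.003, -0.0, 0.001, 0.001, -0.001, 0.0], 'effort': [0.0, -49.111, -0.403, -31.278, -0.064, 0.034, 0.0], 'position': [0.165, 0.629, 0.223], 'ee_rot': [0.128, 0.992, 0.0, 0.0], 'force': [-0.726, 0.077, 0.037], 'ft_torque': [0.024, 0.041, -0.057], 'finger_force': 0.0, 'width': 0.087}
```

View pics/top0.png

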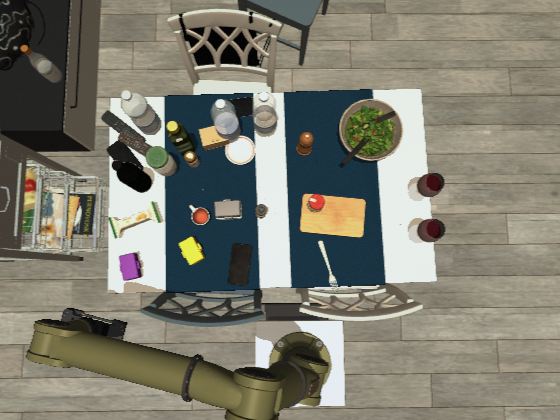

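View pics/side0.png

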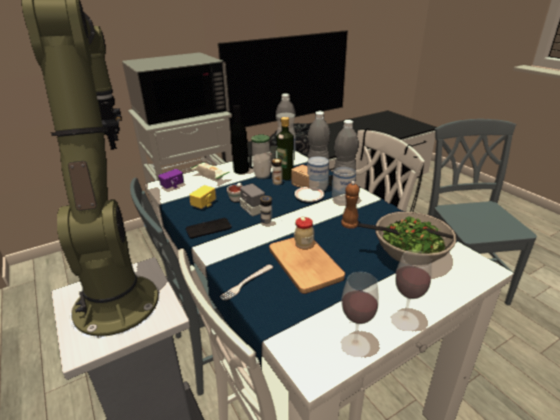

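The top view shows the grey cover at about (row 209, col 228). Its look-alikes are yellow at (250,191) and purple at (265,130). The board is at (215,333) with the mustard at (203,316), the pepper mill at (143,305), the mug at (215,201) and the spice jar at (210,261). In the side view the grey box is at (198,252). By the description I choose the grey one; next I'll measure it and check a close crop.

```bash
cat >> h.py <<'E'
def masks(c,n): return manip.trace(c,n)
def rect(c,m,z):
    cs,_=cv2.findContours(m.astype(np.uint8),0,2); k=max(cs,key=cv2.contourArea)[:,0,:]
    P=np.array([ray(c,(v,u),z)[:2] for u,v in k],np.float32)
    r=cv2.minAreaRect(P*1000); return np.round(r[0],1),np.round(r[1],1),round(r[2],1)
E
python3 - <<'E'
from h import *
ims={c:snap(c) for c in('top','side')}
Z=dict(cover=.082,cheese_box=.0,board=.022,mustard=.108,pepper=.17,mug=.049,spice_jar=.105)
for n,z in Z.items():
  for c in('top','side'):
    for r in masks(c,n)[:2]:
      m=r['pixels']; p=r['position']; col=ims[c][m].mean(0).round()
      print(n,c,round(r['conf'],2),np.round(p,1),m.sum(),col,ray(c,p,z).round(3),*rect(c,m,z), 'rows',np.where(m.any(1))[0][[0,-1]],'cols',np.where(m.any(0))[0][[0,-1]])
a=cv2.resize(ims['top'][115:260,180:375],None,fx=4,fy=4,interpolation=3)
cv2.imwrite('pics/c1.png',a[:,:,::-1])
b=cv2.resize(ims['side'][140:290,190:380],None,fx=4,fy=4,interpolation=3)
cv2.imwrite('pics/c2.png',b[:,:,::-1])
E
```

```text
cover top 0.86 [262.9 126.8] 496 [143.  74. 150.] [0.359 0.607 0.082] [347.9 594.2] [92.5 70. ] 15.0 rows [253 280] cols [119 141]
cover top 0.65 [208.3 225.3] 470 [153. 143. 131.] [0.551 0.262 0.082] [550.1 254.5] [68.9 89.6] 0.2 rows [199 218] cols [215 240]
cover side 0.69 [199.1 199.9] 477 [169. 148.  66.] [0.364 0.29  0.082] [380.  311.3] [168.5  93. ] 70.4 rows [185 207] cols [189 215]
cover side 0.61 [176.8 169.6] 351 [94. 49. 97.] [0.327 0.528 0.082] [326.4 513.9] [152.6  94.9] 75.9 rows [170 187] cols [158 183]
cheese_box top 0.66 [217.9 335.9] 2155 [227. 184. 109.] [ 0.523 -0.144  0.   ] [ 533.6 -131.6] [239.4 147.4] 83.9 rows [194 236] cols [300 364]
cheese_box top 0.44 [218.7 235.3] 31 [145. 149. 142.] [0.522 0.233 0.   ] [527.5 222.5] [10.9 30.8] 15.7 rows [215 219] cols [219 242]
cheese_box side 0.57 [205.4 250.1] 166 [116. 108.  93.] [0.556 0.281 0.   ] [550.9 279.9] [ 55.  135.7] 2.8 rows [199 214] cols [239 259]
board top 0.58 [216.8 336.6] 2259 [222. 180. 107.] [ 0.524 -0.144  0.022] [ 530.6 -127.7] [241.2 147.8] 85.1 rows [194 237] cols [300 365]
board side 0.58 [2
[... 901 characters left out ...]
.6 rows [205 224] cols [190 209]
mug top 0.22 [191.4 425.9] 637 [101.  78.  75.] [ 0.613 -0.472  0.049] [ 632.7 -474.1] [ 79.4 137.2] 18.0 rows [174 199] cols [409 444]
mug side 0.76 [195.6 233.8] 192 [117.  91.  77.] [0.501 0.304 0.049] [513.9 335. ] [140.   51.1] 64.1 rows [183 200] cols [227 240]
mug side 0.64 [195.8 249.5] 389 [103.  94.  86.] [0.551 0.27  0.049] [562.  274.4] [177.8  88.4] 64.1 rows [184 206] cols [240 263]
spice_jar top 0.64 [210.7 259.8] 128 [100.  91.  78.] [0.538 0.138 0.105] [539. 134.] [35.3 46.3] 89.7 rows [204 217] cols [256 266]
spice_jar side 0.77 [211.  263.8] 338 [88. 80. 70.] [0.499 0.061 0.105] [507.7  65.8] [185.8  37.9] 60.2 rows [196 225] cols [260 271]
```

View pics/c1.png

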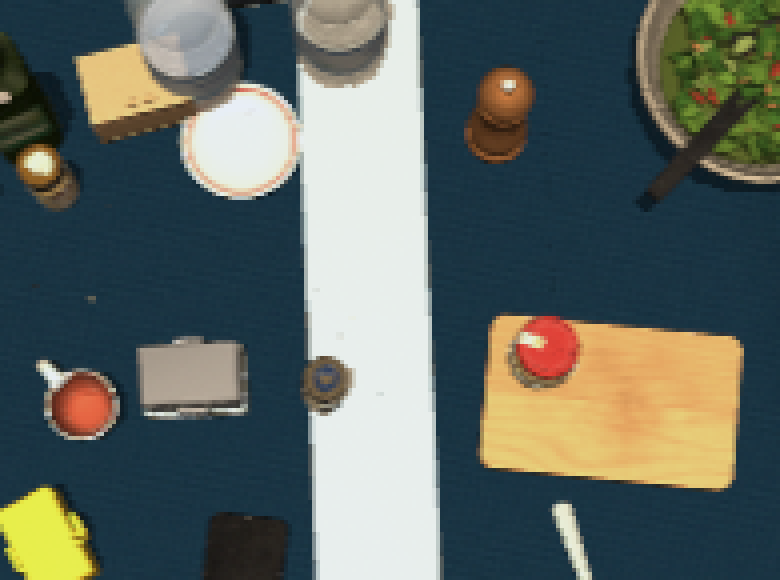

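View pics/c2.png

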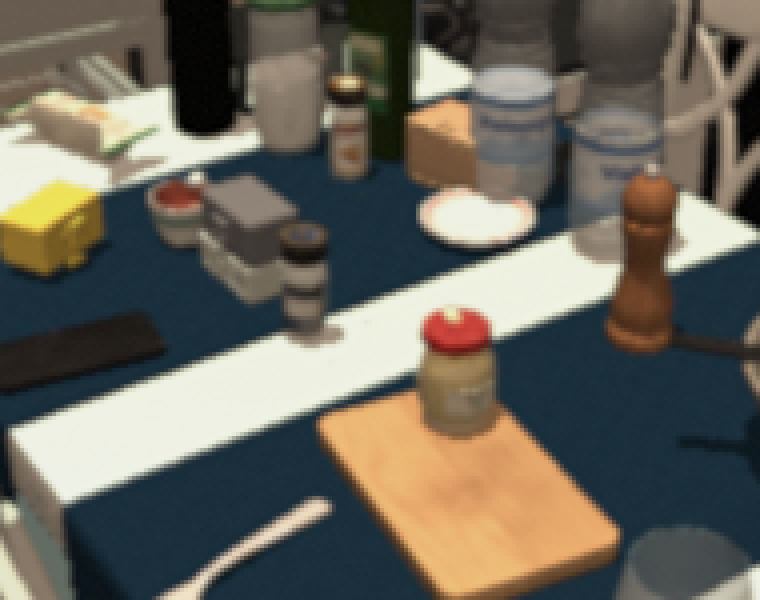

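The top crop confirms the chosen box: grey cover on a white dish, with its pads showing at crop (190,340) and (190,412), face spanning (138–243, 342–405). In the crops the mill's head is at (505,90), the bottles are at (345,40), and the side view shows the same box with the spice jar to its right. Moves only shift and twist the tool, so I'll have to turn the cover by pivoting it in the grip against the fixed pepper mill.

Run:
```python
from h import *
im=snap('top')
sub=im[196:222,210:246].astype(int)
# grey top face: low saturation, mid brightness, above dark cloth
m=(sub.max(2)-sub.min(2)<40)&(sub.mean(2)>110)&(sub.mean(2)<175)
M=np.zeros(im.shape[:2],bool);M[196:222,210:246]=m
M=cv2.morphologyEx(M.astype(np.uint8),cv2.MORPH_OPEN,np.ones((5,5)))
print('top face',rect('top',M,.082),M.sum(),[ray('top',p,.082).round(4) for p in[(208,227.3)]])
P=np.argwhere(M); W=np.array([ray('top',p,.082)[:2] for p in P]); print('centroid',W.mean(0).round(4)); 
w,v=np.linalg.eigh(np.cov(W.T)); print(np.degrees(np.arctan2(*v[::-1,1])).round(1),np.sqrt(12*w))
print('pepper head z.15',ray('top',(138,306.2),.15).round(3),'base',ray('top',(151.5,304.3),.0).round(3))
s=manip.observe(); print(s['position'],s['ee_rot'])
for n,c in(('cover mid',(.555,.255,.058)),): print(proj('side',c))
```

```text
top face (array([553.6, 256.3]), array([54.5, 86. ]), 0.2) 358 [array([0.5518, 0.2552, 0.082 ])]
centroid [0.552  0.2574]
92.1 [0.05351458 0.08558961]
pepper head z.15 [ 0.789 -0.027  0.15 ] base [ 0.779 -0.03   0.   ]
[0.16511139 0.6286789  0.22260542] [1.28031582e-01 9.91770091e-01 2.96008042e-05 2.48175700e-05]
(np.float64(195.02017235518724), np.float64(252.21601334548708))
```

```bash
cat >> h.py <<'E'
from scipy.spatial.transform import Rotation as Ro
def to(x,y,z,yaw=None):
    s=manip.observe(); R=Ro.from_quat(s['ee_rot']).as_matrix()
    d=R.T@(np.array([x,y,z])-s['position']); a=np.degrees(np.arctan2(R[1,1],R[0,1]))
    print('shift',d.round(4),'n',np.linalg.norm(d).round(3),'yaw',a.round(1),'twist',None if yaw is None else round(a-yaw,1),'tilt',np.degrees(np.arccos(-R[2,2])).round(2),'pos',s['position'].round(4),'w',round(s['width'],4),'F',s['force'].round(1),'ff',round(s['finger_force'],1),'t',s['clock'],'q',s['qpos'].round(2))
E
python3 -m handwheel '[[[-0.034,-0.019,0],0,0.087],[[-0.034,-0.019,0],0,0.087],[[-0.034,-0.019,0],0,0.087],[[-0.034,-0.019,0],0,0.087],[[-0.034,-0.019,0],0,0.087],[[-0.034,-0.019,0],0,0.087],[[-0.034,-0.019,0],0,0.087]]' 20
python3 -m handwheel '[[[-0.034,-0.019,0],0,0.087],[[-0.034,-0.019,0],0,0.087],[[-0.034,-0.019,0],0,0.087],[[-0.034,-0.019,0],0,0.087],[[-0.034,-0.019,0],0,0.087],[[-0.034,-0.019,0],0,0.087],[[0,0,0],7,0.087],[[0,0,0],7,0.087]]'
python3 -m handwheel '[[[0,0,0],7,0.087],[[0,0,0],7,0.087],[[0,0,0],7,0.087],[[0,0,0],7,0.087],[[0,0,0],7,0.087],[[0,0,0],7,0.087],[[0,0,0],7,0.087],[[0,0,0],7,0.087]]'
python3 -c "
from h import *
to(.553,.256,.12,1.5)"
```

```text
clock: 2.53
position: [0.3627, 0.4382, 0.2229]
ee_rot: [0.128, 0.992, 0.0, 0.0]
force: [1.1, -0.2, -0.2]
width: 0.0869
finger_force: 0.0
clock: 3.2
position: [0.5323, 0.2739, 0.2226]
ee_rot: [0.254, 0.967, -0.0, 0.001]
force: [-0.4, 1.2, 0.2]
width: 0.0871
finger_force: 0.0
clock: 3.87
position: [0.5299, 0.2776, 0.2226]
ee_rot: [0.676, 0.737, 0.0, -0.0]
force: [1.6, -0.6, 0.8]
width: 0.087
finger_force: 0.0
shift [-0.0235  0.0212  0.1026] n 0.107 yaw 4.9 twist 3.4 tilt 0.01 pos [0.5299 0.2776 0.2226] w 0.087 F [ 1.6 -0.6  0.8] ff 0.0 t 3.8667 q [-0.84  0.21  0.37  1.6  -0.08  1.34 -0.38]
```

```bash
python3 -m handwheel '[[[0,0,0],3.4,0.087],[[-0.0225,0.0225,0],0,0.087],[[0,0,0.03],0,0.087],[[0,0,0.03],0,0.087],[[0,0,0.03],0,0.087],[[0,0,0],0,0.087]]' 20
python3 - <<'E'
from h import *
to(.553,.256,.041,1.5)
im=snap('side'); 
print(manip.spot_in('side','cover')[:3])
cv2.imwrite('pics/s2.png',cv2.resize(im[110:250,160:340],None,fx=4,fy=4,interpolation=3)[:,:,::-1])
E
```

```text
clock: 4.37
position: [0.5491, 0.254, 0.1264]
ee_rot: [0.695, 0.719, -0.005, -0.001]
force: [-1.3, -0.2, -0.5]
width: 0.0873
finger_force: 0.0
shift [0.0023 0.0047 0.0853] n 0.085 yaw 1.9 twist 0.4 tilt 0.62 pos [0.5491 0.254  0.1264] w 0.0873 F [-1.3 -0.2 -0.5] ff 0.0 t 4.3667 q [-0.8   0.31  0.39  1.69 -0.12  1.18 -0.35]
[{'position': [177.6, 172.0], 'conf': 0.93}, {'position': [199.0, 199.9], 'conf': 0.67}, {'position': [196.4, 254.2], 'conf': 0.66}]
```

View pics/s2.png

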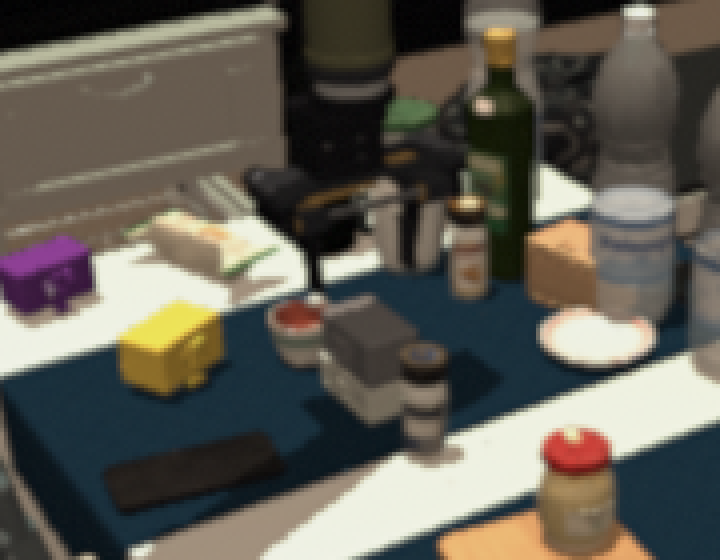

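The side crop shows the open fingers at crop (315,270) and (410,230), straddling the grey cover at (370,335), with the spice jar in front at (425,400). Going down to grip.

```bash
python3 -m handwheel '[[[0.002,0.003,0.03],0,0.087],[[0,0,0.03],0,0.087],[[0,0,0.024],0,0.087],[[0,0,0],0,0.087],[[0,0,0],0,0.087]]' 20
python3 -c "
from h import *
to(.553,.256,.041,1.5)"
```

```text
clock: 4.88
position: [0.5567, 0.2584, 0.05]
ee_rot: [0.695, 0.719, 0.0, 0.0]
force: [-0.3, 0.6, 0.6]
width: 0.087
finger_force: 0.0
shift [-0.0023 -0.0038  0.009 ] n 0.01 yaw 1.9 twist 0.4 tilt 0.05 pos [0.5567 0.2584 0.05  ] w 0.087 F [-0.3  0.6  0.6] ff 0.0 t 4.8833 q [-0.78  0.4   0.37  1.75 -0.16  1.03 -0.32]
```

```bash
python3 -m handwheel '[[[-0.0025,-0.004,0.009],0,0.087],[[0,0,0],0,0.087],[[0,0,0],0,0.05],[[0,0,0],0,0.05],[[0,0,0],0,0.05],[[0,0,0],0,0.05],[[0,0,0],0,0.05],[[0,0,0],0,0.05]]' 20
python3 -c "
from h import *
to(.553,.256,.041,1.5)"
```

```text
clock: 5.55
position: [0.5537, 0.2556, 0.0406]
ee_rot: [0.695, 0.719, 0.001, 0.001]
force: [-0.5, -0.9, 3.8]
width: 0.0564
finger_force: 20.0
shift [ 0.0005 -0.0007 -0.0004] n 0.001 yaw 1.9 twist 0.4 tilt 0.19 pos [0.5537 0.2556 0.0406] w 0.0564 F [-0.5 -0.9  3.8] ff 20.0 t 5.55 q [-0.78  0.4   0.37  1.76 -0.17  1.01 -0.32]
```

Width is 56.4 mm, so both catches are fully pressed. I'll lift slowly and check that the box stays down.

```bash
python3 -m handwheel '[[[0,0,-0.006],0,0.05],[[0,0,-0.008],0,0.05],[[0,0,-0.01],0,0.05],[[0,0,0],0,0.05]]'
python3 - <<'E'
from h import *
to(.553,.256,.2,1.5)
im=snap('side','s3.png')
cv2.imwrite('pics/s3.png',cv2.resize(im[150:240,200:320],None,fx=5,fy=5,interpolation=3)[:,:,::-1])
E
```

```text
clock: 5.88
position: [0.5529, 0.2559, 0.0658]
ee_rot: [0.695, 0.719, 0.001, 0.0]
force: [0.1, -0.2, -1.8]
width: 0.0562
finger_force: 20.0
shift [ 0.0003  0.0004 -0.1342] n 0.134 yaw 1.9 twist 0.4 tilt 0.14 pos [0.5529 0.2559 0.0658] w 0.0562 F [ 0.1 -0.2 -1.8] ff 20.0 t 5.8833 q [-0.79  0.37  0.37  1.75 -0.15  1.05 -0.33]
```

View pics/s3.png

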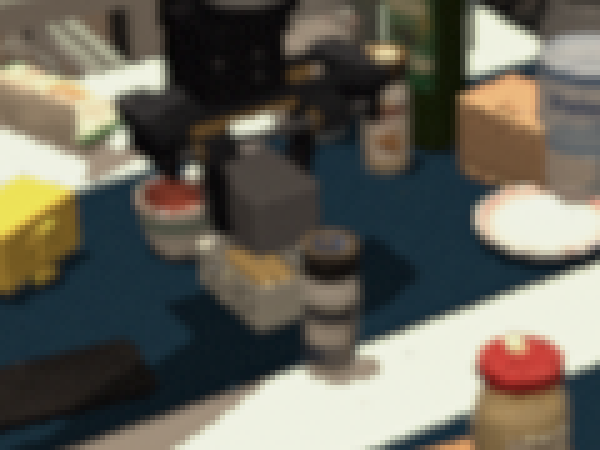

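The crop shows the cover (crop (270,200)) raised between the fingers, with the box still standing at (260,290) and the cheese visible in it; the measured load is about 1.8 N.

Flip plan:
1. Pivot the cover in the grip by about 90° with its short end against the board's fixed -y edge.
2. Push its top face against the same edge until it is past 118°.
3. Press it flat on the board.

Next I lift and measure that edge.

```bash
python3 -m handwheel '[[[0,0,-0.03],0,0.05],[[0,0,-0.04],0,0.05],[[0,0,-0.04],0,0.05],[[0,0,0],0,0.05]]'
python3 - <<'E'
from h import *
im=snap('top'); 
r=[x for x in masks('top','board') if x['position'][1]>300][0]; m=r['pixels']
h=cv2.cvtColor(im,cv2.COLOR_RGB2HSV); g=im.astype(float)[...,0]   # red: cloth dark, wood bright
E=[]
for row in range(206,232):
    l=g[row,350:376]; hi=l[:6].mean(); lo=l[-5:].mean(); th=(hi+lo)/2
    i=np.where(l<th)[0][0]; c=350+i-1+(l[i-1]-th)/(l[i-1]-l[i]); E.append(ray('top',(row,c),.022)[:2])
E=np.array(E); p=np.polyfit(E[:,0],E[:,1],1); print('end edge y=%.3f x+%.4f'%tuple(p),'res',np.std(E[:,1]-np.polyval(p,E[:,0])).round(4),'at .52:',np.polyval(p,.52))
for nm,rows,cols in(('far',range(185,205),range(328,360)),('near',range(225,245),range(310,355))):
    Q=[]
    for c in cols:
        l=g[rows.start:rows.stop,c]; s=1
        if nm=='far': l=l[::-1]
        th=(l[:4].mean()+l[-4:].mean())/2; i=np.where(l<th)[0][0]; f=i-1+(l[i-1]-th)/(l[i-1]-l[i])
        Q.append(ray('top',((rows.stop-1-f) if nm=='far' else rows.start+f,c),.022)[:2])
    Q=np.array(Q); p=np.polyfit(Q[:,1],Q[:,0],1); print(nm,'x=%.3f y+%.4f'%tuple(p),'at y-.2',np.polyval(p,-.2).round(4),np.std(Q[:,0]-np.polyval(p,Q[:,1])).round(4))
for c,z in(('glass_near',.15),('glass_far',.15)):
    print(c,[(ray('top',q['position'],z).round(3),round(q['conf'],2)) for q in manip.spot_in('top',c)[:3]])
to(.51,-.37,.2,-5)
E
```

```text
clock: 6.27
position: [0.5563, 0.2571, 0.1823]
ee_rot: [0.695, 0.719, 0.007, 0.002]
force: [1.7, 0.5, -0.0]
width: 0.0564
finger_force: 20.0
end edge y=-0.102 x+-0.1925 res 0.0004 at .52: -0.2457763975522366
far x=0.105 y+0.6175 at y-.2 0.5964 0.0005
near x=0.136 y+0.4778 at y-.2 0.4505 0.0063
glass_near [(array([ 0.464, -0.439,  0.15 ]), 0.65)]
glass_far [(array([ 0.604, -0.441,  0.15 ]), 0.77)]
shift [-0.6233 -0.0617 -0.0271] n 0.627 yaw 1.9 twist 6.9 tilt 0.16 pos [0.551  0.2549 0.1721] w 0.0567 F [ 0.2  0.7 -1.6] ff 20.0 t 6.4667 q [-0.81  0.27  0.39  1.64 -0.11  1.25 -0.36]
```

```bash
python3 -m handwheel '[[[0,0,0],3.9,0.05],[[-0.03,0.0014,-0.01],3.9,0.05],[[-0.038,0.0014,0],0,0.05],[[-0.038,0.0014,0],0,0.05],[[-0.038,0.0014,0],0,0.05],[[-0.038,0.0014,0],0,0.05],[[-0.038,0.0014,0],0,0.05],[[-0.038,0.0014,0],0,0.05]]'
python3 -m handwheel '[[[-0.038,0.0014,0],0,0.05],[[-0.038,0.0014,0],0,0.05],[[-0.038,0.0014,0],0,0.05],[[-0.038,0.0014,0],0,0.05],[[-0.038,0.0014,0],0,0.05],[[-0.038,0.0014,0],0,0.05],[[-0.03,0,0],0,0.05],[[0,0,0],0,0.05]]'
cat >> h.py <<'E'
U=np.array([.104,.9946]);Pe=np.array([.519,-.246])
def st():  # s of grasp relative to board end, lateral, height above board top; then the rest
    s=manip.observe(); R=Ro.from_quat(s['ee_rot']).as_matrix(); g=s['position']-.019*R[:,2]
    d=g[:2]-Pe; f=np.array([U[1],-U[0]]); F=s['force']
    print('s %.1f lat %.1f e %.1f mm'%(1000*d@U,1000*d@f,1000*(g[2]-.022)),'yaw',np.degrees(np.arctan2(R[1,1],R[0,1])).round(1),'Fu %.1f Ff %.1f Fz %.1f'%(F[:2]@U,F[:2]@f,F[2]),'Tq',np.round(s['ft_torque'],2),'w %.4f ff %.1f t %.2f'%(s['width'],s['finger_force'],s['clock']))
E
python3 -c "
from h import *
st()"
```

```text
clock: 7.13
position: [0.5354, -0.0041, 0.1813]
ee_rot: [0.743, 0.67, -0.002, -0.001]
force: [1.2, 0.6, -1.8]
width: 0.0564
finger_force: 20.0
clock: 7.8
position: [0.5149, -0.268, 0.1818]
ee_rot: [0.746, 0.666, -0.003, 0.0]
force: [-0.7, -0.3, -1.2]
width: 0.0564
finger_force: 20.0
s -22.2 lat -1.7 e 178.8 mm yaw -6.5 Fu -0.4 Ff -0.6 Fz -1.2 Tq [-0.14  0.11 -0.02] w 0.0564 ff 20.0 t 7.80
```

```bash
python3 -m handwheel '[[[-0.024,0.001,0],-0.6,0.05],[[-0.024,0.001,0],0,0.05],[[0,0,0.035],0,0.05],[[0,0,0.04],0,0.05],[[0,0,0.04],0,0.05],[[0,0,0.03],0,0.05],[[0,0,0],0,0.05],[[0,0,0],0,0.05]]' 12
python3 -c "
from h import *
st()"
```

```text
clock: 8.47
position: [0.5141, -0.3065, 0.036]
ee_rot: [0.739, 0.673, -0.002, -0.003]
force: [0.3, -0.7, -0.0]
width: 0.057
finger_force: 12.0
s -60.8 lat 1.5 e 33.0 mm yaw -5.3 Fu -0.7 Ff 0.4 Fz -0.0 Tq [-0.13 -0.03  0.  ] w 0.0570 ff 12.0 t 8.47
```

```bash
python3 -m handwheel '[[[0,0,0.01],0,0.05],[[0.006,0,0],0,0.05],[[0,0,0],0,0.05]]'
python3 -c "
from h import *
st()"
python3 -m handwheel '[[[0.004,0,0],0,0.05],[[0.004,0,0],0,0.05],[[0,0,0],0,0.05]]'
python3 -c "
from h import *
st()"
python3 -m handwheel '[[[0.003,0,0],0,0.05],[[0,0,0],0,0.05]]'
python3 -c "
from h import *
st()"
```

```text
clock: 8.72
position: [0.5181, -0.3008, 0.0296]
ee_rot: [0.739, 0.674, 0.001, 0.0]
force: [-0.5, 0.5, -1.3]
width: 0.0567
finger_force: 12.0
s -54.6 lat 4.8 e 26.6 mm yaw -5.3 Fu 0.5 Ff -0.6 Fz -1.3 Tq [-0.08  0.01 -0.02] w 0.0567 ff 12.0 t 8.72
clock: 8.97
position: [0.5187, -0.2926, 0.0293]
ee_rot: [0.739, 0.674, 0.001, 0.0]
force: [1.2, 0.1, -1.5]
width: 0.0572
finger_force: 12.0
s -46.4 lat 4.5 e 26.3 mm yaw -5.2 Fu 0.2 Ff 1.2 Fz -1.5 Tq [-0.11 -0.01 -0.04] w 0.0572 ff 12.0 t 8.97
clock: 9.13
position: [0.5184, -0.2902, 0.0288]
ee_rot: [0.739, 0.674, 0.0, 0.0]
force: [-0.0, 0.3, -1.9]
width: 0.0566
finger_force: 12.0
s -44.0 lat 3.9 e 25.8 mm yaw -5.3 Fu 0.3 Ff -0.0 Fz -1.9 Tq [-0.07  0.07 -0.03] w 0.0566 ff 12.0 t 9.13
```

```bash
python3 -m handwheel '[[[-0.005,0,0],0,0.05],[[0,0,0.004],0,0.05],[[0.003,0,0],0,0.05],[[0,0,0],0,0.05]]'
python3 -c "
from h import *
st()"
python3 -m handwheel '[[[0.003,0,0],0,0.05],[[0,0,0],0,0.05]]'
python3 -c "
from h import *
st()"
python3 -m handwheel '[[[0.003,0,0],0,0.05],[[0,0,0],0,0.05]]'
python3 -c "
from h import *
st()"
```

```text
clock: 9.47
position: [0.5173, -0.293, 0.0241]
ee_rot: [0.739, 0.673, -0.0, -0.0]
force: [0.9, -0.1, -1.2]
width: 0.0563
finger_force: 12.0
s -46.9 lat 3.2 e 21.1 mm yaw -5.3 Fu 0.0 Ff 0.9 Fz -1.2 Tq [-0.27  0.09  0.01] w 0.0563 ff 12.0 t 9.47
clock: 9.63
position: [0.5171, -0.2922, 0.0248]
ee_rot: [0.74, 0.673, -0.001, 0.001]
force: [-1.6, -3.4, -1.9]
width: 0.0566
finger_force: 12.0
s -46.1 lat 2.9 e 21.8 mm yaw -5.4 Fu -3.5 Ff -1.3 Fz -1.9 Tq [-1.1   0.54 -0.05] w 0.0566 ff 12.0 t 9.63
clock: 9.8
position: [0.5168, -0.2913, 0.0252]
ee_rot: [0.74, 0.673, -0.002, 0.002]
force: [-3.4, -7.2, -0.4]
width: 0.0565
finger_force: 12.0
s -45.2 lat 2.5 e 22.2 mm yaw -5.5 Fu -7.5 Ff -2.6 Fz -0.4 Tq [-1.82  0.79 -0.08] w 0.0565 ff 12.0 t 9.80
```

```bash
python3 -m handwheel '[[[0.003,0,0],0,0.05],[[0,0,0],0,0.05]]' 8
python3 -c "
from h import *
st()"
python3 -m handwheel '[[[0.003,0,-0.001],0,0.05],[[0,0,0],0,0.05]]'
python3 -c "
from h import *
st()"
python3 -m handwheel '[[[0.002,0,-0.002],0,0.05],[[0,0,0],0,0.05]]'
python3 -c "
from h import *
st()"
```

```text
clock: 9.97
position: [0.5171, -0.2893, 0.0257]
ee_rot: [0.74, 0.672, -0.002, 0.003]
force: [-3.6, -7.7, 1.2]
width: 0.0577
finger_force: 8.0
s -43.1 lat 2.6 e 22.7 mm yaw -5.5 Fu -8.1 Ff -2.8 Fz 1.2 Tq [-2.04  0.94 -0.1 ] w 0.0577 ff 8.0 t 9.97
clock: 10.13
position: [0.5175, -0.2867, 0.027]
ee_rot: [0.74, 0.672, -0.002, 0.003]
force: [-3.4, -9.7, 2.0]
width: 0.0578
finger_force: 8.0
s -40.5 lat 2.8 e 24.0 mm yaw -5.5 Fu -10.0 Ff -2.4 Fz 2.0 Tq [-2.15  0.99 -0.  ] w 0.0578 ff 8.0 t 10.13
clock: 10.3
position: [0.5179, -0.2843, 0.029]
ee_rot: [0.74, 0.672, -0.002, 0.003]
force: [-4.6, -8.9, 3.1]
width: 0.0576
finger_force: 8.0
s -38.1 lat 2.8 e 26.0 mm yaw -5.5 Fu -9.3 Ff -3.6 Fz 3.1 Tq [-2.02  0.96 -0.05] w 0.0576 ff 8.0 t 10.30
```

```bash
python3 -m handwheel '[[[0,0,-0.005],0,0.05],[[0,0,-0.004],0,0.05],[[0,0,0],0,0.05]]'
python3 -c "
from h import *
st()"
python3 -m handwheel '[[[0.003,0,-0.002],0,0.05],[[0.003,0,-0.002],0,0.05],[[0,0,0],0,0.05]]'
python3 -c "
from h import *
st()
im=snap('side'); cv2.imwrite('pics/s4.png',cv2.resize(im[200:350,240:400],None,fx=4,fy=4,interpolation=3)[:,:,::-1])"
```

```text
clock: 10.55
position: [0.5193, -0.2798, 0.0375]
ee_rot: [0.739, 0.674, -0.0, 0.001]
force: [-2.8, -3.5, 1.1]
width: 0.057
finger_force: 8.0
s -33.6 lat 3.8 e 34.5 mm yaw -5.3 Fu -3.7 Ff -2.5 Fz 1.1 Tq [-1.01  0.43 -0.02] w 0.0570 ff 8.0 t 10.55
clock: 10.8
position: [0.5199, -0.274, 0.0415]
ee_rot: [0.739, 0.674, -0.0, 0.001]
force: [-3.0, -4.4, 2.9]
width: 0.0569
finger_force: 8.0
s -27.7 lat 3.8 e 38.5 mm yaw -5.3 Fu -4.7 Ff -2.5 Fz 2.9 Tq [-1.11  0.59 -0.01] w 0.0569 ff 8.0 t 10.80
```

View pics/s4.png

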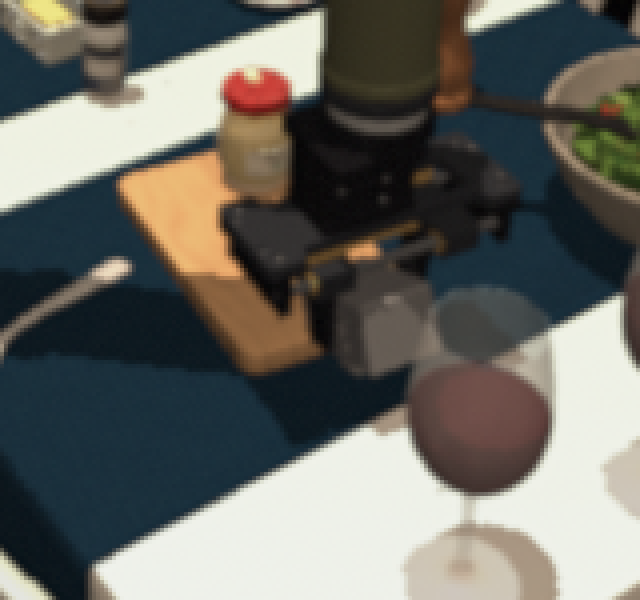

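The side crop shows the cover in the grip at about (380,320) at the board's end; its far short end appears raised. The forces fit a rotation of about 35° so far, so I continue along the arc.

```bash
python3 -m handwheel '[[[0.003,0,-0.003],0,0.05],[[0.003,0,-0.003],0,0.05],[[0,0,0],0,0.05]]'
python3 -c "
from h import *
st()"
python3 -m handwheel '[[[0.004,0,-0.002],0,0.05],[[0.004,0,-0.001],0,0.05],[[0.004,0,-0.001],0,0.05],[[0,0,0],0,0.05]]'
python3 -c "
from h import *
st()"
```

```text
clock: 11.1
position: [0.5209, -0.2657, 0.047]
ee_rot: [0.739, 0.674, 0.001, -0.0]
force: [-0.8, -1.5, 1.3]
width: 0.057
finger_force: 8.0
s -19.4 lat 3.9 e 44.0 mm yaw -5.2 Fu -1.6 Ff -0.7 Fz 1.3 Tq [-0.48  0.21 -0.03] w 0.0570 ff 8.0 t 11.10
clock: 11.43
position: [0.5219, -0.2537, 0.0509]
ee_rot: [0.739, 0.674, 0.0, -0.0]
force: [-0.1, -1.4, 2.8]
width: 0.057
finger_force: 8.0
s -7.3 lat 3.6 e 47.9 mm yaw -5.2 Fu -1.4 Ff 0.0 Fz 2.8 Tq [-0.35  0.12 -0.  ] w 0.0570 ff 8.0 t 11.43
```

```bash
python3 -m handwheel '[[[0.004,0,0],0,0.05],[[0.004,0,0],0,0.05],[[0.004,0,0],0,0.05],[[0,0,0],0,0.05]]'
python3 -c "
from h import *
st()"
python3 -m handwheel '[[[0.005,0,0],0,0.05],[[0.005,0,0],0,0.05],[[0.005,0,0.001],0,0.05],[[0.005,0,0.001],0,0.05],[[0,0,0],0,0.05]]'
python3 -c "
from h import *
st()"
```

```text
clock: 11.77
position: [0.523, -0.2414, 0.0505]
ee_rot: [0.739, 0.674, 0.001, -0.001]
force: [-0.4, -0.3, 2.9]
width: 0.0566
finger_force: 8.0
s 5.0 lat 3.5 e 47.5 mm yaw -5.2 Fu -0.4 Ff -0.4 Fz 2.9 Tq [-0.25  0.11  0.01] w 0.0566 ff 8.0 t 11.77
clock: 12.18
position: [0.524, -0.2209, 0.0477]
ee_rot: [0.738, 0.674, 0.0, -0.001]
force: [0.0, -0.0, 0.1]
width: 0.0569
finger_force: 8.0
s 25.5 lat 2.4 e 44.7 mm yaw -5.2 Fu -0.0 Ff 0.0 Fz 0.1 Tq [0.05 0.09 0.03] w 0.0569 ff 8.0 t 12.18
```

```bash
python3 -m handwheel '[[[0,0,0.002],0,0.05],[[0,0,0.001],0,0.05],[[0,0,0],0,0.05]]'
python3 -c "
from h import *
st()
im=snap('side'); cv2.imwrite('pics/s5.png',cv2.resize(im[200:350,240:400],None,fx=4,fy=4,interpolation=3)[:,:,::-1])"
```

```text
clock: 12.43
position: [0.5245, -0.2212, 0.046]
ee_rot: [0.739, 0.674, 0.001, -0.001]
force: [-1.5, 3.5, 5.6]
width: 0.057
finger_force: 8.1
s 25.2 lat 2.9 e 43.0 mm yaw -5.3 Fu 3.3 Ff -1.8 Fz 5.6 Tq [ 0.48  0.49 -0.08] w 0.0570 ff 8.1 t 12.43
```

View pics/s5.png

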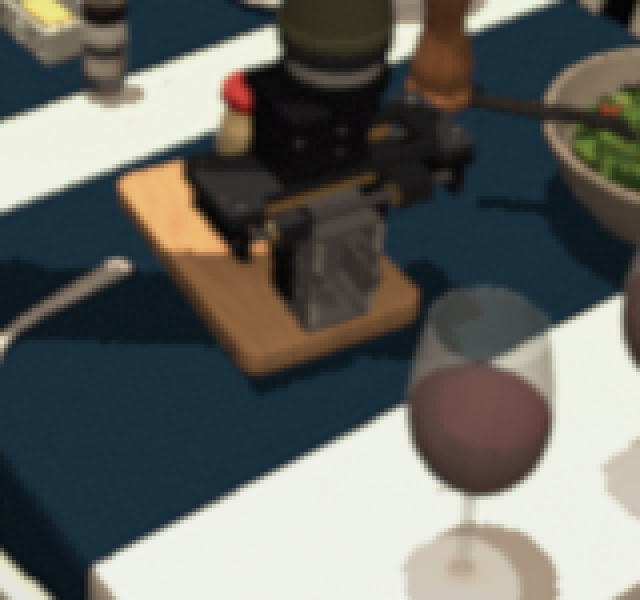

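The crop shows the cover standing on its short end on the board at about (330,265), open side facing the camera (-y); the push force rose as expected. Stage 2: back off past the board's end, then push its top face against the edge.

```bash
python3 -m handwheel '[[[0,0,-0.01],0,0.05],[[-0.01,0,-0.008],0,0.05],[[-0.03,0,0],0,0.05],[[-0.03,0,0],0,0.05],[[-0.005,0,0],0,0.05],[[0,0,0],0,0.05]]' 9
python3 -m handwheel '[[[0,0,0.01],0,0.05],[[0,0,0.01],0,0.05],[[0,0,0.005],0,0.05],[[0,0,0],0,0.05]]'
python3 -c "
from h import *
st()"
```

```text
clock: 12.98
position: [0.5158, -0.3027, 0.0645]
ee_rot: [0.741, 0.671, -0.001, 0.001]
force: [-0.9, 0.8, -1.8]
width: 0.0568
finger_force: 9.0
clock: 13.32
position: [0.5163, -0.2957, 0.0362]
ee_rot: [0.738, 0.674, -0.001, -0.002]
force: [0.4, -0.0, -2.0]
width: 0.0567
finger_force: 9.0
s -49.7 lat 2.6 e 33.2 mm yaw -5.2 Fu -0.0 Ff 0.4 Fz -2.0 Tq [-0.09  0.08 -0.05] w 0.0567 ff 9.0 t 13.32
```

```bash
python3 -m handwheel '[[[0.008,0,-0.001],0,0.05],[[0.008,0,-0.001],0,0.05],[[0.006,0,0],0,0.05],[[0,0,0],0,0.05]]'
python3 -c "
from h import *
st()"
python3 -m handwheel '[[[0.005,0,0],0,0.05],[[0.005,0,0],0,0.05],[[0,0,0],0,0.05]]'
python3 -c "
from h import *
st()"
python3 -m handwheel '[[[0.005,0,0],0,0.05],[[0.005,0,0],0,0.05],[[0,0,0],0,0.05]]'
python3 -c "
from h import *
st()"
```

```text
clock: 13.65
position: [0.5206, -0.2732, 0.0408]
ee_rot: [0.738, 0.675, 0.001, -0.0]
force: [0.0, 0.9, -2.0]
width: 0.0567
finger_force: 9.0
s -26.9 lat 4.4 e 37.8 mm yaw -5.1 Fu 0.9 Ff -0.1 Fz -2.0 Tq [-0.06  0.04  0.01] w 0.0567 ff 9.0 t 13.65
clock: 13.9
position: [0.5207, -0.2657, 0.0409]
ee_rot: [0.739, 0.674, 0.0, 0.0]
force: [0.4, -1.2, -1.0]
width: 0.0564
finger_force: 9.0
s -19.4 lat 3.7 e 37.9 mm yaw -5.3 Fu -1.2 Ff 0.5 Fz -1.0 Tq [-0.39  0.1  -0.01] w 0.0564 ff 9.0 t 13.90
clock: 14.15
position: [0.5216, -0.2554, 0.0408]
ee_rot: [0.739, 0.674, 0.0, 0.0]
force: [-0.0, -1.5, 0.2]
width: 0.0567
finger_force: 9.0
s -9.1 lat 3.6 e 37.8 mm yaw -5.3 Fu -1.5 Ff 0.1 Fz 0.2 Tq [-0.6   0.12 -0.04] w 0.0567 ff 9.0 t 14.15
```

```bash
python3 -m handwheel '[[[0.005,0,0],0,0.05],[[0.005,0,0],0,0.05],[[0.005,0,0],0,0.05],[[0,0,0],0,0.05]]'
python3 -c "
from h import *
st()"
python3 -m handwheel '[[[0.006,0,0.001],0,0.05],[[0.006,0,0.001],0,0.05],[[0.006,0,0.001],0,0.05],[[0.006,0,0],0,0.05],[[0,0,0],0,0.05]]'
python3 -c "
from h import *
st()"
```

```text
clock: 14.48
position: [0.5232, -0.2395, 0.0406]
ee_rot: [0.739, 0.674, 0.001, -0.0]
force: [0.4, -2.5, 1.7]
width: 0.0566
finger_force: 9.0
s 6.9 lat 3.5 e 37.6 mm yaw -5.2 Fu -2.5 Ff 0.7 Fz 1.7 Tq [-0.53  0.05 -0.03] w 0.0566 ff 9.0 t 14.48
clock: 14.9
position: [0.5247, -0.2146, 0.0369]
ee_rot: [0.738, 0.674, 0.0, -0.001]
force: [-0.4, -0.4, 1.2]
width: 0.0564
finger_force: 9.0
s 31.8 lat 2.4 e 33.9 mm yaw -5.2 Fu -0.4 Ff -0.3 Fz 1.2 Tq [-0.2   0.16  0.07] w 0.0564 ff 9.0 t 14.90
```

```bash
python3 -m handwheel '[[[0.008,0,0],0,0.05],[[0.008,0,0],0,0.05],[[0.008,0,0],0,0.05],[[0.008,0,0],0,0.05],[[0.008,0,0.002],0,0.05],[[0,0,0.003],0,0.05],[[0,0,0],0,0.05]]'
python3 -c "
from h import *
st()"
python3 -m handwheel '[[[0,0,0.003],0,0.05],[[0,0,0.002],0,0.05],[[0,0,0],0,0.05]]'
python3 -c "
from h import *
st()"
```

```text
clock: 15.48
position: [0.5291, -0.1752, 0.0322]
ee_rot: [0.738, 0.674, 0.001, -0.001]
force: [0.1, 0.5, 0.5]
width: 0.0568
finger_force: 9.0
s 71.4 lat 2.7 e 29.2 mm yaw -5.2 Fu 0.5 Ff 0.0 Fz 0.5 Tq [ 0.08  0.03 -0.02] w 0.0568 ff 9.0 t 15.48
clock: 15.73
position: [0.5286, -0.1776, 0.0273]
ee_rot: [0.739, 0.673, 0.0, 0.0]
force: [1.1, 1.4, 1.5]
width: 0.0567
finger_force: 9.0
s 69.0 lat 2.5 e 24.3 mm yaw -5.3 Fu 1.5 Ff 1.0 Fz 1.5 Tq [ 0.09 -0.04  0.02] w 0.0567 ff 9.0 t 15.73
```

```bash
python3 -m handwheel '[[[0,0,0.002],0,0.05],[[0,0,0.001],0,0.05],[[0,0,0],0,0.05]]'
python3 -c "
from h import *
st()
im=snap('side'); cv2.imwrite('pics/s6.png',cv2.resize(im[190:340,240:400],None,fx=4,fy=4,interpolation=3)[:,:,::-1])"
```

```text
clock: 15.98
position: [0.5285, -0.1777, 0.0243]
ee_rot: [0.739, 0.673, -0.0, 0.0]
force: [0.6, 1.8, 1.7]
width: 0.0565
finger_force: 9.0
s 68.9 lat 2.3 e 21.3 mm yaw -5.3 Fu 1.8 Ff 0.4 Fz 1.7 Tq [ 0.05 -0.09  0.03] w 0.0565 ff 9.0 t 15.98
```

View pics/s6.png

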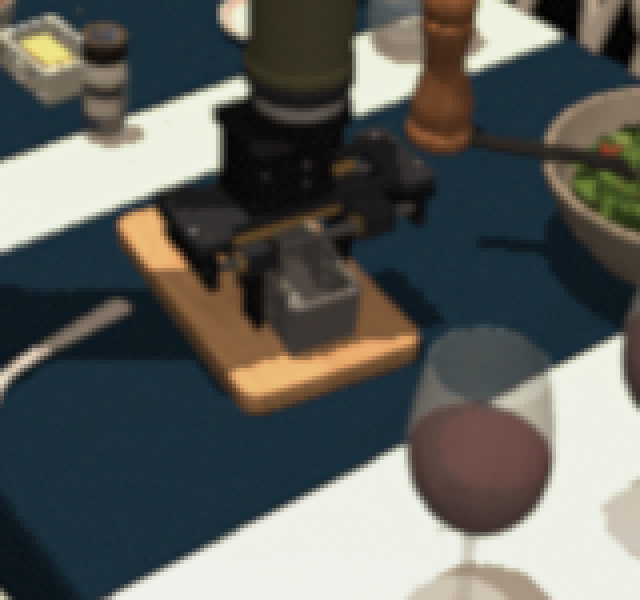

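The crop shows the cover upside down on the board at about (315,300), hollow facing up, perhaps still slightly tilted. I press it down a little more.

```bash
python3 -m handwheel '[[[0,0,0.0015],0,0.05],[[0,0,0],0,0.05]]'
python3 -c "
from h import *
st()"
python3 -m handwheel '[[[0,0,0.0015],0,0.05],[[0,0,0],0,0.05]]'
python3 -c "
from h import *
st()"
```

```text
clock: 16.2
position: [0.5285, -0.1776, 0.0229]
ee_rot: [0.739, 0.674, -0.0, 0.0]
force: [1.1, 1.4, 1.1]
width: 0.0567
finger_force: 9.0
s 69.0 lat 2.3 e 19.9 mm yaw -5.3 Fu 1.5 Ff 0.9 Fz 1.1 Tq [ 0.02 -0.07  0.04] w 0.0567 ff 9.0 t 16.20
clock: 16.37
position: [0.5286, -0.1776, 0.0222]
ee_rot: [0.739, 0.674, 0.0, -0.0]
force: [-1.4, 2.5, 8.1]
width: 0.0564
finger_force: 12.4
s 69.1 lat 2.4 e 19.2 mm yaw -5.3 Fu 2.4 Ff -1.6 Fz 8.1 Tq [0.25 0.4  0.03] w 0.0564 ff 12.4 t 16.37
```

```bash
python3 -m handwheel '[[[0,0,-0.0015],0,0.05],[[0,0,0],0,0.062],[[0,0,0],0,0.07],[[0,0,0],0,0.087],[[0,0,0],0,0.087],[[0,0,0],0,0.087]]'
python3 -c "
from h import *
st()"
python3 -m handwheel '[[[0,0,-0.01],0,0.087],[[0,0,-0.02],0,0.087],[[0,0,-0.03],0,0.087],[[0,0,-0.04],0,0.087],[[0,0,-0.04],0,0.087],[[0,0,-0.03],0,0.087],[[0,0,0],0,0.087]]'
python3 -m handwheel '[[[0.035,0,-0.01],0,0.087],[[0.038,0,0],0,0.087],[[0.038,0,0],0,0.087],[[0.038,0,0],0,0.087],[[0.038,0,0],0,0.087],[[0.038,0,0],0,0.087],[[0,0,0],0,0.087]]'
python3 - <<'E'
from h import *
st(); a=snap('top'); b=snap('side')
x=cv2.resize(a[185:245,290:375],None,fx=4.7,fy=4.7,interpolation=3); y=cv2.resize(b[220:300,260:350],None,fx=4.4,fy=4.4,interpolation=3)
h=min(len(x),len(y)); cv2.imwrite('pics/f.png',np.hstack([x[:h],y[:h]])[:,:,::-1])
for c in('top','side'): print(c,[(np.round(r['position']),round(r['conf'],2)) for r in manip.spot_in(c,'cover')],[(np.round(r['position']),round(r['conf'],2)) for r in manip.spot_in(c,'cheese_box')])
print(ray('top',(228,340),.07))
E
```

```text
clock: 16.87
position: [0.5285, -0.1776, 0.023]
ee_rot: [0.739, 0.674, -0.0, 0.0]
force: [-0.3, 1.1, 0.4]
width: 0.0808
finger_force: 0.0
s 69.0 lat 2.4 e 20.0 mm yaw -5.3 Fu 1.1 Ff -0.4 Fz 0.4 Tq [-0.07  0.03 -0.06] w 0.0808 ff 0.0 t 16.87
clock: 17.45
position: [0.5324, -0.1793, 0.2009]
ee_rot: [0.739, 0.673, 0.004, 0.005]
force: [0.8, -0.3, 0.0]
width: 0.0874
finger_force: 0.0
clock: 18.03
position: [0.5492, 0.057, 0.2029]
ee_rot: [0.735, 0.678, 0.001, -0.002]
force: [0.8, 0.9, 0.6]
width: 0.087
finger_force: 0.0
s 304.5 lat -1.5 e 199.9 mm yaw -4.6 Fu 1.0 Ff 0.7 Fz 0.6 Tq [-0.04  0.03  0.05] w 0.0870 ff 0.0 t 18.03
top [(array([212., 349.]), 0.63), (array([217., 334.]), 0.63), (array([264., 128.]), 0.6), (array([252., 188.]), 0.59)] [(array([210., 229.]), 0.72), (array([212., 346.]), 0.2)]
side [(array([262., 315.]), 0.78), (array([180., 170.]), 0.65), (array([198., 197.]), 0.59)] [(array([200., 250.]), 0.68), (array([282., 409.]), 0.59)]
[ 0.47830598 -0.14870497  0.07      ]
```

View pics/f.png

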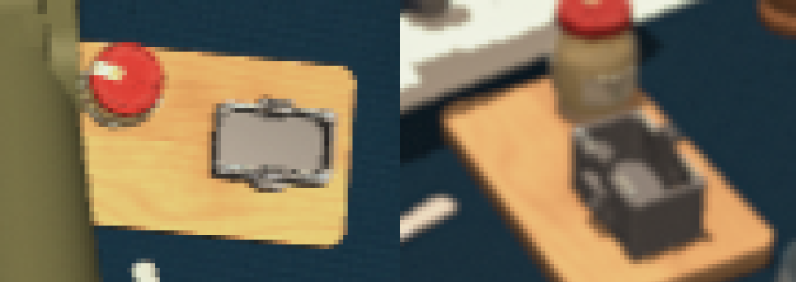

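The final picture (left half top view, right half side view) shows the cover lying flat and upside down on the board, centred near (273,145), hollow up and clear of the mustard at (125,80). The detector still finds the box where it was, at about (210,229). Handing in.

```bash
python3 -c "
from h import *
print(manip.job_done())"
```

```text
the job is handed in; nothing more can be done
None
```

The cover is off and, in the last pictures, lies flat and upside down on the board, clear of the mustard jar; the box still stands where it was, and I handed the job in at about 18 s (no verdict was returned).

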